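# Run the locked reed-plate carriage up to its end stop

## Task

Bring the reed plate on the feed slide up to its working place: press the orange locking button on the blue carriage fully down with a fingertip and, keeping it pressed all the way, push the carriage along the slide until it rests against the yellow end stop. Only then let go, so that the button springs up and locks the carriage there. This is fingertip work: pick nothing up, and leave the tools and other things lying on the bench where they are.

Things in the scene. Friction and masses are not known exactly. Their poses are not given: they have to be found in the camera images.
- slide_rail: feed slide fixed on the bench: grey base 260 (x) x 70 (y) x 10 mm, an aluminium end block at each end (34 mm high), two steel rods between. Origin under the middle of the base, on the bench top; z up. The carriage slides along this body's x axis, towards +x (within 0.35 rad of straight away from the robot).
- carriage (a joint): travel of the blue carriage along the slide's +x, m (starts at 0; 60 to 100 mm to go to the stop). Saddle 126 mm long, 84 mm wide, top 38 mm above the bench; a brass reed plate 157 mm long is clamped across its rear (-x) half (top of clamps 48 mm high). With the button up it is locked; with the button down it runs with about 1.5 N.
- button (a joint): how far the orange locking button is pressed, m: 0 = up (locked), 0.006 = fully down at its stop. Sprung: about 4 N starts it, about 6.5 N holds it fully down, and it springs up when let go. Up, it catches solidly at the start and at the end stop and brakes the carriage (about 5 N) between; the carriage is free when it is more than 3 mm down. At the stop it can rise only if the carriage is within 2.5 mm of home.
- button_top (a point): centre of the button's top (moves with it), 47 mm above the bench when up; axes as the slide. Orange button 28 (x) x 24 mm, 9 mm above the saddle when up, 3 mm when down. Thumb rest on the carriage behind it (-x): front face 26 mm from the button's centre, 44 mm wide, top 61 mm above the bench. A finger on the button moves the carriage by friction, or, moved back, by pushing on the rest.
- carriage_nose (a point): middle of the carriage's front (+x) face, 38 mm ahead of the button's centre and 29 mm above the bench; axes as the slide.
- stop_face (a point): middle of the rubber face of the yellow end stop, 29 mm above the bench; axes as the slide. The stop is a fixed block 18 mm thick, 66 mm wide, 38 mm high (screw heads 42 mm), at a different place on the slide each time. The carriage is home when carriage_nose lies at stop_face along x.
- pencil: thick red pencil, 84 mm long, 9 mm thick, lying beside the slide; loose bystander, to be left alone
- wax_tin: round red and silver tin, 67 mm across, 37 mm high; loose bystander, to be left alone
- pad_block: pale rounded wooden sanding block, 72 x 84 x 34 mm; loose bystander, to be left alone
- brass_brush: wire brush with wooden handle, 34 x 120 x 30 mm, bristles up; loose bystander, to be left alone
- screwdriver: small screwdriver with amber handle, 156 mm long; loose bystander, to be left alone
- pliers: long-nose pliers with blue handles, 183 mm long, lying flat; loose bystander, to be left alone

How it is judged:
By the outcome, as a careful person would: the job done as asked, in the order asked, and still so for the second after the job is handed in, with the robot touching nothing.
It also fails if it takes over 40 s, if anything falls off the work surface, if the arm or the gripper's body presses on something with over 40 N, if the wrist force passes 120 N, or if a joint passes its speed limit or range.

## Robot

A 6-joint arm with a two-finger parallel gripper is mounted at the origin on a cart in front of the work surface, level with it; the furniture and walls round the work are solid. World frame = base frame: x ahead of the robot, y to its left, z up, the work surface at z = 0. Lengths are in m, angles in rad, forces in N, time in s.
With the tool pointing down it reaches from about 0.4 to 0.825 m from the base axis. Payload 7 kg.
Tool frame: the origin (TCP) lies between the finger pads; the fingertips stand 8 mm ahead of it and the grasp point (between the pads) lies 11 mm behind it (arm.finger_overhang is the distance from the TCP to the fingertips, in m); z points along the fingers, y is the line along which they close (so a half turn about z gives the same grasp; the last joint's range is limited). The gripper opens to 88 mm and grips with 3 to 60 N. Pads are 19 mm wide; open, the fingers measure 130 mm over their backs; the gripper's body (78 mm by 193 mm) begins 47 mm behind the grasp point.
Start: joints at [-0.98, 0.359, 0.012, 0, -1.224, -0.288], TCP at [0.201, -0.644, 0.235] pointing down, gripper open.
Joint ranges: [-3.07, 3.07], [-1.43, 2.12], [-1.02, 1.25], [-3.03, 1.67], [-3.05, -0], [-3.03, 3.03]. Speed limits (rad/s): [2.39, 2.39, 3.01, 3.14, 3.14, 3.14].

## Interface

Orientations are given as [roll, pitch, yaw] about the fixed x, y, z axes, in that order (R = Rz(yaw) Ry(pitch) Rx(roll)).
In Python, from station import arm gives the robot as it stands.
- The arm moves only by the tool move_arm, never from a script. Its argument "rows" is text: rows parted by semicolons, each of 7 numbers parted by spaces: the turn, a rotation vector about the tool's x, y, z in degrees, then the shift along the tool's x, y, z in m, then the finger opening in m, from 0 to 0.0876. A call has 1 to 8 rows; each row shifts and turns the commanded pose from where the row before left it, along the tool's axes as they then stand; what a row does not reach is not made up. A row lasts 1/8 s, in which the tool goes at most 62.5 mm and 10.7 degrees, less where a joint would pass 70% of its speed; a pose out of reach is approached as far as the arm can. A call is refused whole if a number of a shift passes 0.0625 or a number of a turn 10.7, either way. A call with a gripper value outside its range is refused whole. The fingers move at their own pace and stop on an object; "squeeze" is the grip in N (left out, the last holds). Time passes only in rows, so rows that do not move let the fingers close. It gives the time, the measured TCP pose, the force, the opening and the grip force at its end, in the units of the state.
- arm.get_state(): the state, without advancing time (a new reading comes with each control period).
- arm.grab_frame(name): name is "side" or "top" or "wrist"; returns (picture, depth): 480x640x3 uint8, blue, green, red; 480x640 float32, m along the optical axis (not along the pixel's ray), 0 where there is no reading.
- arm.camera_model(name): a dict with "mtx" (3x3 intrinsics, pixels), "camera_from_world" (4x4, takes a point from world to camera coordinates); the wrist camera has in their place "mount" (4x4, takes a point from camera to tool coordinates, whose origin is the TCP and whose axes are the flange's). Camera axes: x right, y down, z forward; pixel columns grow to the right and rows downward; lengths in m; the calibration is good to about 2 mm. A picture is of the moment at which its call begins: read the wrist's pose just before it. camera_model takes no time and is no camera call.
- arm.job_done(): hands the job in; it is judged then, once.
The state is a dict: "t": time; "q": joint angles; "qd": joint speeds; "joint_efforts": joint torques, N m; "eef_pos": TCP position; "ee_rot": TCP orientation; "force": force on the tool from outside, world axes, zero at the start; "moment": the same for the moment, N m; "width": finger opening in m; "gripper_force": force on a finger pad.
Only numpy, scipy, OpenCV 4.12 (cv2) and the standard library are available. Lean on these libraries where they do the work, as an engineer would, in place of code of your own. Each camera call takes 0.05 s, during which the arm holds its last target. There are 200 camera calls.

## Working session

There is one attempt and no reset: what is moved stays moved. The work goes in short steps, Python scripts to look and compute and a tool call to move; the robot and the scene stay as the last step left them, time stands still between calls to the robot, and variables do not carry over. Pictures are saved under pics/ and viewed, at most 10 in all, crops included, and the job is handed in when it is done.

Besides the shell and the picture viewer there is one more tool, called by a JSON object that holds its "fn" and its "kwargs". move_arm: Moves the arm, as the interface text tells. Its arguments: {"type":"object","properties":{"rows":{"type":"string"},"squeeze":{"type":"number"}},"required":["rows"]}

```bash
mkdir -p pics
cat > h.py <<'E'
import numpy as np, cv2
from station import arm
from scipy.spatial.transform import Rotation as R
def grab(n,tag):
    s=arm.get_state(); im,d=arm.grab_frame(n); cv2.imwrite(f'pics/{tag}.png',im); np.savez(f'pics/{tag}.npz',d=d,p=s['eef_pos'],r=s['ee_rot']); return im,d
def world(n,tag,pts):
    z=np.load(f'pics/{tag}.npz'); m=arm.camera_model(n); K=np.array(m['mtx'])
    if n=='wrist':
        T=np.eye(4); T[:3,:3]=R.from_euler('xyz',z['r']).as_matrix() if np.size(z['r'])==3 else np.array(z['r']).reshape(3,3); T[:3,3]=z['p']; T=T@np.array(m['mount'])
    else: T=np.linalg.inv(np.array(m['camera_from_world']))
    out=[]
    for u,v in pts:
        w=z['d'][v-1:v+2,u-1:u+2]; w=w[w>0]; dd=np.median(w) if w.size else np.nan
        out.append((T@np.r_[np.linalg.inv(K)@[u,v,1]*dd,1])[:3])
    return np.array(out)
E
python3 - <<'E'
from h import *
grab('top','top1'); grab('side','side1'); print(arm.get_state())
E
```

```text
{'t': 0.1, 'q': array([-9.79894044e-01,  3.59306062e-01,  1.11642689e-02, -3.35332247e-04,
       -1.22412431e+00, -2.88105682e-01]), 'qd': array([ 0.0006362 , -0.00125945,  0.00246749,  0.00196645,  0.00046373,
        0.00065972]), 'joint_efforts': array([-3.51215691e-03, -5.84161448e+01,  2.93750560e+01,  7.01547593e+00,
        1.01445973e-02, -4.00712236e-05]), 'eef_pos': array([ 0.20113535, -0.64388262,  0.23372351]), 'ee_rot': array([ 3.14009388e+00, -1.15397458e-04, -2.83891013e+00]), 'force': array([-0.431638  ,  0.03906233, -0.27201208]), 'moment': array([-0.02000315,  0.0051031 ,  0.01864401]), 'gripper_force': 0.0, 'width': 0.0877538439175121}
```

View pics/top1.png

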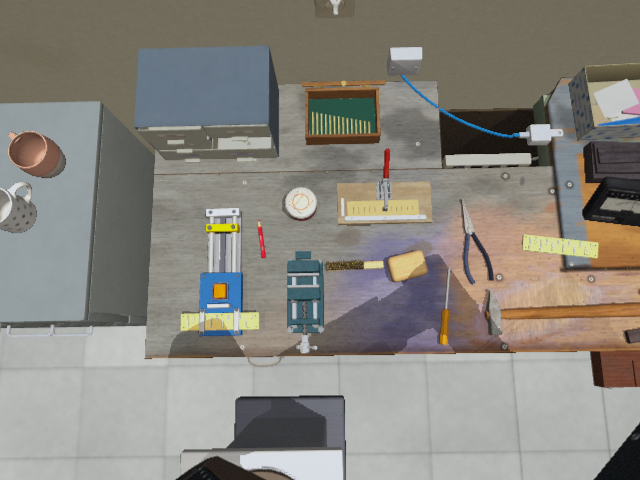

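View pics/side1.png

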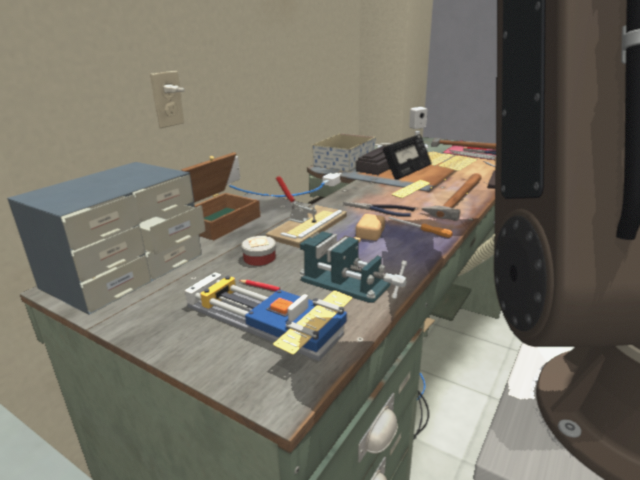

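The top view shows the button at about (220,291), the stop at (222,228) and the far end block at (223,212). In the side view the slide lies left of the vise, with the thumb rest behind the button.

Run:
```python
from h import *
im=cv2.imread('pics/top1.png')[195:345,165:285]
cv2.imwrite('pics/c1.png',cv2.resize(im,None,fx=4,fy=4,interpolation=cv2.INTER_CUBIC))
np.set_printoptions(precision=4,suppress=True)
print(world('top','top1',[(220,291),(220,287),(220,296),(222,228),(223,212),(207,280),(236,280),(180,230),(305,290)]))
```

```text
[[ 0.4616  0.0761  0.0475]
 [ 0.4695  0.0762  0.0476]
 [ 0.4516  0.0759  0.0474]
 [ 0.5917  0.0768  0.0389]
 [ 0.6266  0.0764  0.0344]
 [ 0.4851  0.1051  0.0378]
 [ 0.484   0.0465  0.0372]
 [ 0.5978  0.1757  0.    ]
 [ 0.4578 -0.0947  0.076 ]]
```

View pics/c1.png

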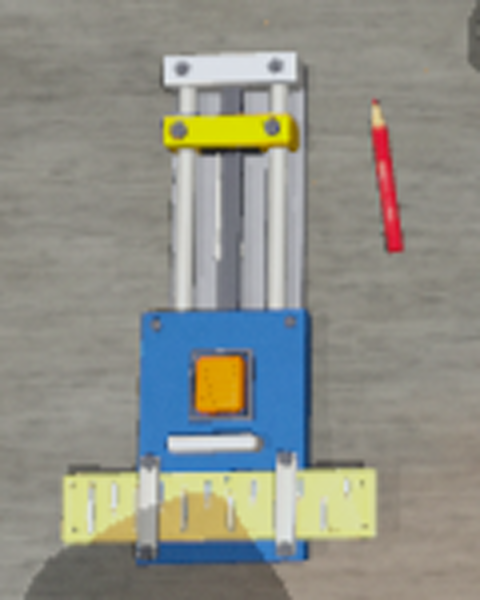

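{"fn": "move_arm", "kwargs": {"rows": "0 0 0 -0.033 0.0345 0 0;0 0 0 -0.033 0.0345 0 0;0 0 0 -0.033 0.0345 0 0;0 0 0 -0.033 0.0345 0 0;0 0 0 -0.033 0.0345 0 0;0 0 0 -0.033 0.0345 0 0;0 0 0 -0.033 0.0345 0 0", "squeeze": 10}}

```text
t: 0.98
eef_pos: [0.35, -0.3434, 0.2344]
ee_rot: [3.141, -0.0, -2.839]
force: [1.8, -0.4, 0.2]
width: 0.023
gripper_force: 0.0
```

{"fn": "move_arm", "kwargs": {"rows": "0 0 0 -0.0275 0.0465 0 0;0 0 0 -0.0275 0.0465 0 0;0 0 0 -0.0275 0.0465 0 0;0 0 0 -0.0275 0.0465 0 0;0 0 0 -0.0275 0.0465 0 0;0 0 0 -0.0275 0.0465 0 0;0 0 0 -0.0275 0.0465 0 0;0 0 0 -0.0275 0.0465 0 0"}}

```text
t: 1.98
eef_pos: [0.4487, 0.0776, 0.2346]
ee_rot: [3.141, 0.0, -2.838]
force: [0.3, 0.6, -0.3]
width: 0.0004
gripper_force: 0.0
```

{"fn": "move_arm", "kwargs": {"rows": "0 0 8.6 0 0 0 0;0 0 8.6 0 0 0 0;0 0 0 0 0 0 0"}}

```text
t: 2.35
eef_pos: [0.4486, 0.0759, 0.2343]
ee_rot: [-3.141, -0.001, -3.138]
force: [0.4, -1.0, -0.1]
width: 0.0004
gripper_force: 0.0
```

Run:
```python
from h import *
grab('wrist','w1'); s=arm.get_state(); print(s['eef_pos'],s['ee_rot'],s['force'],s['q'])
```

```text
[0.4486379  0.07575402 0.23438969] [-3.14147225e+00 -3.37375104e-04 -3.13576796e+00] [-0.62601098 -0.6355169   0.00070307] [ 6.02347717e-01 -1.23597270e-02 -4.48645179e-01 -9.91996466e-05
 -1.13485762e+00 -2.16727743e+00]
```

View pics/w1.png

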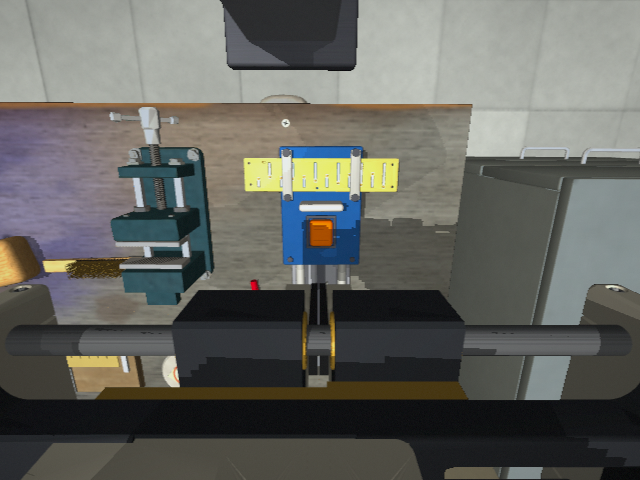

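The wrist view has the button at (320,233), the carriage front edge at row 264 (columns 283 to 362) and the thumb rest at (321,207). The slide is nearly square to the tool.

Run:
```python
from h import *
np.set_printoptions(precision=4,suppress=True)
print(world('wrist','w1',[(320,229),(310,230),(331,230),(321,207),(287,257),(357,255),(287,210),(357,210),(249,176),(394,174),(150,110),(148,125)]))
print(world('top','top1',[(210,229),(232,228),(209,212),(238,211),(212,255),(234,255)]))
# carriage outline from colour, world coords
im=cv2.imread('pics/top1.png').astype(int); d=np.load('pics/top1.npz')['d']
def fit(mask,zl):
    v,u=np.nonzero(mask); p=world('top','top1',list(zip(u,v))); p=p[abs(p[:,2]-zl)<.004]
    r=cv2.minAreaRect(p[:,:2].astype(np.float32)*1000); print(r,p.mean(0))
b,g,r=im[...,0],im[...,1],im[...,2]; roi=np.zeros(b.shape,bool); roi[200:345,175:265]=1
fit(roi&(b>r+60)&(b>g+30),.038); fit(roi&(r>180)&(g<190)&(g>90)&(b<80),.047); fit(roi&(r>180)&(g>180)&(b<90)&(np.arange(480)[:,None]<250),.038)
```

```text
[[ 0.4567  0.077   0.0474]
 [ 0.4583  0.0666  0.0455]
 [ 0.4579  0.0885  0.0468]
 [ 0.431   0.0778  0.061 ]
 [ 0.491   0.041   0.0377]
 [ 0.4883  0.1177  0.0378]
 [ 0.4386  0.0423  0.0385]
 [ 0.4383  0.1158  0.0384]
 [ 0.4033  0.0049  0.0409]
 [ 0.4009  0.1516  0.0402]
 [ 0.3415 -0.0857  0.0424]
 [ 0.3551 -0.0893  0.0431]]
[[0.59   0.1014 0.0392]
 [0.5909 0.0558 0.0404]
 [0.6273 0.1056 0.0346]
 [0.6283 0.0453 0.0336]
 [0.538  0.0994 0.0254]
 [0.5368 0.0535 0.027 ]]
((437.89044189453125, 76.84335327148438), (125.06954956054688, 83.76813507080078), 1.1756902933120728) [0.4529 0.0766 0.0384]
((462.73846435546875, 77.84562683105469), (22.258533477783203, 26.01788902282715), 89.48530578613281) [0.4629 0.0777 0.0471]
((594.151611328125, 79.37003326416016), (62.52119445800781, 13.070796012878418), 88.58678436279297) [0.5938 0.0786 0.0382]
```

{"fn": "move_arm", "kwargs": {"rows": "0 0 -0.9 -0.0075 0.0015 0.04 0;0 0 0 0 0 0.045 0;0 0 0 0 0 0.045 0;0 0 0 0 0 0.03 0;0 0 0 0 0 0.01 0;0 0 0 0 0 0 0"}}

```text
t: 3.15
eef_pos: [0.4564, 0.0772, 0.0646]
ee_rot: [-3.141, -0.001, -3.122]
force: [0.3, 0.1, 0.9]
width: 0.0002
gripper_force: 0.0
```

Run:
```python
from h import *
grab('wrist','w2'); s=arm.get_state(); print(s['eef_pos'],s['ee_rot'],s['force'])
```

```text
[0.45689174 0.07748432 0.06533805] [ 3.14133721e+00  8.39169948e-04 -3.12220995e+00] [-0.37536577 -0.6293122   0.76369122]
```

View pics/w2.png

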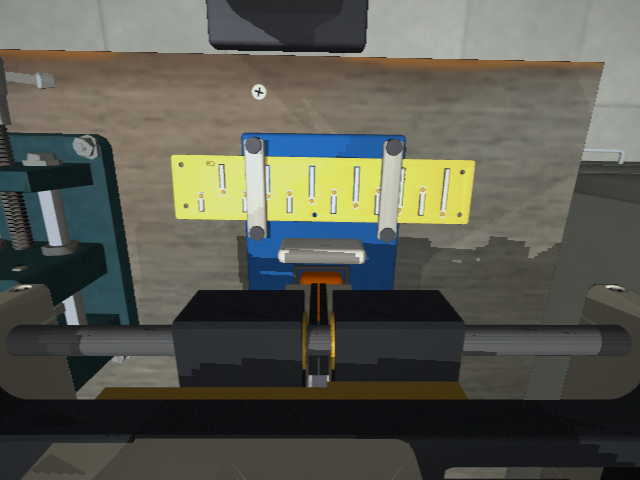

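The fingertips are over the button (321,277), clear in front of the thumb rest (322,250). I'll press down gently.

{"fn": "move_arm", "kwargs": {"rows": "0 0 0 0 0 0.006 0;0 0 0 0 0 0.004 0;0 0 0 0 0 0.003 0;0 0 0 0 0 0.003 0;0 0 0 0 0 0 0"}}

```text
t: 3.82
eef_pos: [0.4573, 0.0777, 0.0492]
ee_rot: [3.141, 0.002, -3.122]
force: [0.3, -1.4, 6.1]
width: 0.0007
gripper_force: 3.4
```

{"fn": "move_arm", "kwargs": {"rows": "0 0 0 0 0 0.0015 0;0 0 0 0 0 0.001 0;0 0 0 0 0 0 0"}}

```text
t: 4.2
eef_pos: [0.4593, 0.0779, 0.0489]
ee_rot: [3.141, 0.006, -3.121]
force: [-1.4, -5.9, 27.6]
width: 0.0003
gripper_force: 13.9
```

{"fn": "move_arm", "kwargs": {"rows": "0 0 0 0 0 -0.0007 0;0 0 0 -0.003 0 0 0;0 0 0 -0.005 0 0 0;0 0 0 -0.005 0 0 0;0 0 0 -0.005 0 0 0;0 0 0 -0.005 0 0 0;0 0 0 -0.003 0 0 0;0 0 0 0 0 0 0"}}

```text
t: 5.2
eef_pos: [0.4848, 0.0781, 0.049]
ee_rot: [3.141, 0.004, -3.122]
force: [1.2, -5.4, 20.4]
width: 0.0005
gripper_force: 10.1
```

```bash
cat >> h.py <<'E'
def carriage(tag):
    grab('wrist',tag); im=cv2.imread(f'pics/{tag}.png').astype(int); b,g,r=im[...,0],im[...,1],im[...,2]
    m=(b>r+60)&(b>g+30); m[290:]=0; m[:,:180]=0; m[:,480:]=0
    v,u=np.nonzero(m); p=world('wrist',tag,list(zip(u,v))); p=p[abs(p[:,2]-.038)<.004]
    return np.percentile(p,[0.5,1,2],axis=0), arm.get_state()['eef_pos']
E
python3 - <<'E'
from h import *
print(carriage('w3'))
# same at w2 for reference
import h
h.grab=lambda *a:None
print(h.carriage('w2'))
E
```

```text
(array([[0.40239552, 0.03662655, 0.03690959],
       [0.40253498, 0.03718847, 0.03710884],
       [0.40275767, 0.03814594, 0.03735227]]), array([0.48482226, 0.07807709, 0.04903039]))
(array([[0.37412246, 0.0364313 , 0.03672625],
       [0.37425648, 0.03684938, 0.03693558],
       [0.37450293, 0.03774283, 0.03732183]]), array([0.48482226, 0.07807709, 0.04903039]))
```

View pics/w3.png

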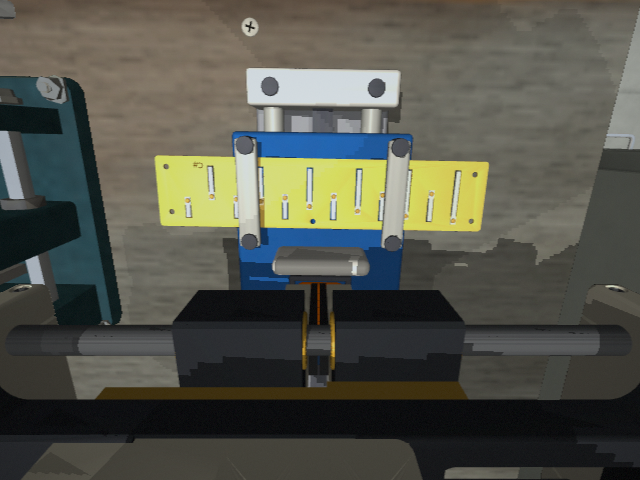

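The carriage has moved 28 mm with the finger and isn't slipping. The rear end block is now visible behind it. I'll keep pushing.

{"fn": "move_arm", "kwargs": {"rows": "0 0 0 -0.004 0 0 0;0 0 0 -0.006 0 0 0;0 0 0 -0.006 0 0 0;0 0 0 -0.006 0 0 0;0 0 0 -0.006 0 0 0;0 0 0 -0.006 0 0 0;0 0 0 -0.004 0 0 0;0 0 0 -0.002 0 0 0"}}

```text
t: 6.25
eef_pos: [0.5243, 0.0783, 0.049]
ee_rot: [-3.141, 0.004, -3.122]
force: [-1.7, -5.7, 20.4]
width: 0.0005
gripper_force: 10.2
```

{"fn": "move_arm", "kwargs": {"rows": "0 0 0 -0.002 0 0 0;0 0 0 -0.002 0 0 0;0 0 0 -0.002 0 0 0;0 0 0 -0.002 0 0 0;0 0 0 0 0 0 0"}}

```text
t: 6.88
eef_pos: [0.5323, 0.0784, 0.0491]
ee_rot: [-3.141, 0.004, -3.122]
force: [-0.2, -6.0, 18.4]
width: 0.0003
gripper_force: 9.5
```

Travelled about 75 mm so far, and no contact with the stop yet.

{"fn": "move_arm", "kwargs": {"rows": "0 0 0 -0.0015 0 0.0001 0;0 0 0 -0.0015 0 0.0001 0;0 0 0 -0.0015 0 0 0;0 0 0 0 0 0 0"}}

```text
t: 7.38
eef_pos: [0.5369, 0.0784, 0.049]
ee_rot: [-3.141, 0.004, -3.122]
force: [-0.8, -6.3, 19.9]
width: 0.0006
gripper_force: 10.1
```

{"fn": "move_arm", "kwargs": {"rows": "0 0 0 -0.0015 0 0 0;0 0 0 -0.0015 0 0 0;0 0 0 0 0 0 0"}}

```text
t: 7.75
eef_pos: [0.5399, 0.0785, 0.049]
ee_rot: [-3.141, 0.004, -3.122]
force: [0.1, -5.1, 20.3]
width: 0.0006
gripper_force: 10.0
```

{"fn": "move_arm", "kwargs": {"rows": "0 0 0 -0.001 0 0 0;0 0 0 -0.001 0 0 0;0 0 0 0 0 0 0"}}

```text
t: 8.12
eef_pos: [0.5404, 0.0783, 0.049]
ee_rot: [-3.141, 0.002, -3.122]
force: [-7.1, -3.2, 25.1]
width: 0.0002
gripper_force: 12.8
```

{"fn": "move_arm", "kwargs": {"rows": "0 0 0 -0.001 0 0 0;0 0 0 -0.001 0 0 0;0 0 0 0 0 0 0"}}

```text
t: 8.5
eef_pos: [0.5408, 0.0782, 0.0489]
ee_rot: [-3.14, -0.001, -3.122]
force: [-12.8, -1.2, 31.6]
width: 0.0004
gripper_force: 15.8
```

Run:
```python
from h import *
print(carriage('w4')); grab('top','top2'); print(arm.get_state()['force'])
im=cv2.imread('pics/top2.png')[195:345,165:285]
cv2.imwrite('pics/c2.png',cv2.resize(im,None,fx=4,fy=4,interpolation=cv2.INTER_CUBIC))
```

```text
(array([[0.45761488, 0.03709133, 0.0367917 ],
       [0.45775754, 0.03738055, 0.03707177],
       [0.45796409, 0.03840988, 0.03744076]]), array([0.54078783, 0.0781899 , 0.04892888]))
[-13.97339317  -2.26592694  31.71417559]
```

View pics/c2.png

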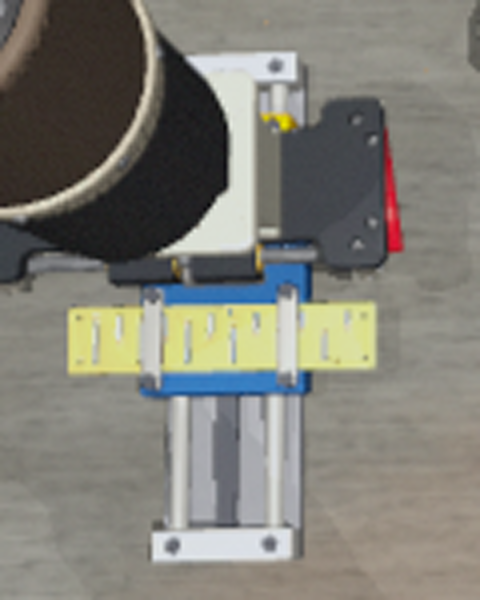

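The force along x jumped to 13 N after 83 mm of travel, which matches the measured gap, so the carriage is against the stop. I'll lift straight up.

{"fn": "move_arm", "kwargs": {"rows": "0 0 0 0 0 -0.002 0;0 0 0 0 0 -0.003 0;0 0 0 0 0 -0.006 0;0 0 0 0 0 -0.02 0;0 0 0 0 0 -0.05 0;0 0 0 0 0 -0.05 0;0 0 0 0.02 0 -0.02 0;0 0 0 0 0 0 0"}}

```text
t: 9.6
eef_pos: [0.5222, 0.079, 0.1997]
ee_rot: [3.139, 0.004, -3.123]
force: [0.8, 0.8, -1.5]
width: 0.0008
gripper_force: 0.0
```

Run:
```python
from h import *
np.set_printoptions(precision=4,suppress=True)
im,d=grab('wrist','w5'); print(arm.get_state()['eef_pos'],arm.get_state()['force'])
i=im.astype(int);b,g,r=i[...,0],i[...,1],i[...,2]
m=(r>150)&(g<150)&(g>50)&(b<60); m[290:]=0; m[:,:280]=0;m[:,370:]=0
v,u=np.nonzero(m); p=world('wrist','w5',list(zip(u,v))); print(len(p),np.median(p,axis=0),np.percentile(p[:,2],[20,50,80]))
```

```text
[0.522  0.0789 0.1983] [-0.0516  0.1164 -0.3766]
553 [0.5445 0.0786 0.0475] [0.0471 0.0475 0.0479]
```

View pics/w5.png

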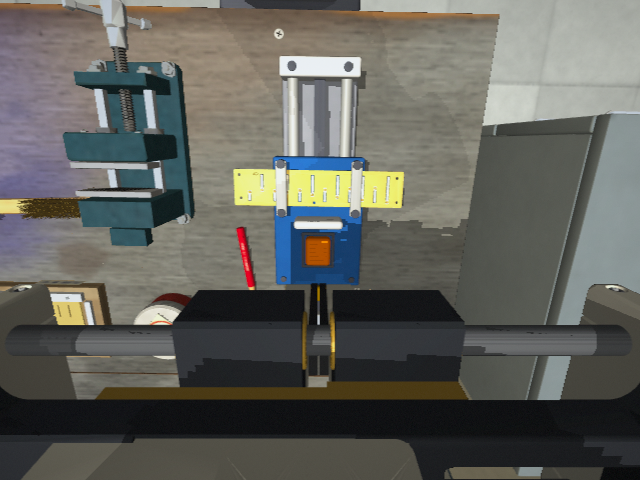

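The button at (317,251) is back up at 47 mm with the carriage at the stop, and the pencil hasn't moved.

```bash
python3 -c "
from station import arm; print(arm.job_done())"
```

```text
the job is handed in; nothing more can be done
None
```

The carriage was pushed about 83 mm to the yellow end stop with the button held down, then released; the button sprang back up to its full 47 mm, the arm is clear of everything, and the job is handed in.

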